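# Clamp the board in the test jig and hold its interlock pin drawn

## Robot

A 7-joint arm with a two-finger parallel gripper is mounted at the origin on the work surface. World frame = base frame: x ahead of the robot, y to its left, z up, the work surface at z = 0. Lengths are in mm, angles in rad, forces in N, time in s.
With the tool pointing down it reaches from about 400 to 900 mm from the base axis. Payload 5.5 kg.
Tool frame: the origin (TCP) lies on the centre line of the jaws, within the pads' length; the fingertips stand 14 mm ahead of it and the grasp point (between the pads) lies 5 mm behind it; z points along the fingers, y is the direction in which the jaws open and shut (so a half turn about z gives the same grasp; the last joint's range is limited). The gripper opens to 92 mm and grips with 3 to 60 N. Pads are 19 mm wide; open, the fingers measure 130 mm over their backs; the gripper's body (75 mm by 190 mm) begins 47 mm behind the grasp point.
Start: joints at [-0.952, 0.501, -0.427, 1.55, 0.221, 1.138, -0.21], TCP at [226.384, 609.303, 240.729] pointing down, gripper open.
Joint ranges: [-2.88, 2.88], [-0.31, 2.03], [-1.54, 1.56], [0.2, 2.42], [-1.41, 4.55], [0.19, 2.02], [-2.57, 2.57]. Speed limits (rad/s): [2.57, 2.57, 3.14, 3.14, 3.14, 3.14, 3.14].

## Interface

Orientations are given as a unit quaternion [w, x, y, z].
In Python, from bench import arm gives the robot as it stands.
- The arm moves only by the tool drive_tool, never from a script. Its argument "moves" is a list of rows, each a list of 5 numbers: the shift along the tool's x, y, z in mm, then the turn about the tool's z in degrees, then the opening, from -1 (shut) to 1 (fully open), so that 0 is half open. In form: [[tx, ty, tz, turn, fingers], ...]. A call has 1 to 12 rows; each row is the pose to reach, as a shift and turn from the pose commanded when the call began, along the tool's axes at that moment; what a row does not reach only later rows make up. A row lasts 1/10 s, in which the tool goes at most 50 mm and 8.59 degrees, less where a joint would pass 70% of its speed; a pose out of reach is approached as far as the arm can. A call with a gripper value outside its range is refused whole. The fingers move at their own pace and stop on an object; the grip force is fixed at half the most. Time passes only in rows, so rows that repeat a pose let the fingers close. It gives the time, the measured TCP pose, the force and the opening at its end, in the units of the state.
- arm.state(): the state, without advancing time (a new reading comes with each control period).
- arm.capture(name): name is "scene" or "top"; returns the picture (400x640x3 uint8, blue, green, red); there is no depth.
- arm.calibration(name): a dict with "fovy" (degrees; the focal length in pixels is half the picture's height over the tangent of half this angle, whatever the lens; pixels are square), "cx", "cy" (the principal point, pixels), "origin" and "rotation" of the camera in the world. Camera axes: x right, y down, z forward; pixel columns grow to the right and rows downward; lengths in mm; the calibration is good to about 2 mm. A picture is of the moment at which its call begins. calibration takes no time and is no camera call.
- arm.finish_job(): hands the job in, once; it reports no verdict.
Trained networks look in the newest picture that a camera, given by its name, has taken for a name from the list of things; names that differ only in an ending like _2 or _b are one class to them, and where a whole thing is asked for, a point or a joint stands for the part that bears it (a point fixed in the world has none). Each returns a list of dicts, best first, with "conf" (0 to 1); they miss things now and then, are a little off and sometimes report something else, mostly with a low value. They report only what shows in the picture. A call takes as long as a camera call. They do not tell look-alikes from the thing itself.
- arm.cut_out(camera, thing): "mask" (400x640 bool, what is visible of it) and "rect" ([centre column, centre row, width, height] in pixels, round what is visible of it).
The state is a dict: "clock": time; "joint_positions": joint angles; "joint_vel": joint speeds; "effort": joint torques, N m; "ee_pos": TCP position; "ee_rot": TCP orientation; "wrist_force": force on the tool from outside, world axes, zero at the start; "torque": the same for the moment, N m; "width": opening from 0.0 (shut) to 1.0 (fully open).
Only numpy, scipy, OpenCV 4.12 (cv2) and the standard library are available. Lean on these libraries where they do the work, as an engineer would, in place of code of your own. Each camera call takes 0.05 s, during which the arm holds its last target. There are 200 camera calls.

## Task

A circuit board lies in the test jig: press both of the jig's hinged hold-down covers down until each snaps over its catch and stays shut. Then take the knurled steel interlock pin in the aluminium block and draw it straight up about 30 mm, until the dark ring on its shaft is level with the top of the block, without forcing it sideways and with its lower end still in the bore. Finish while still holding the pin there, not letting go of it, and leave the other things on the bench where they are.

Things in the scene. Friction and masses are not known exactly. Their poses are not given: they have to be found in the camera images.
- jig: board test jig, fixed: cream base 170 (x) x 200 (y) x 26 mm, green board on top; origin centre of underside, turned up to 0.3 rad. cover_a at jig y +50 mm, cover_b at -50 mm; hinge axes along jig y at jig x = +35 mm, 50 mm up; free edges point to jig -x, where a 10 x 18 mm post, 60 mm tall, stands before the middle of each (jig x = -50 mm)
- cover_a (a joint): the jig's +y hold-down cover, a grey flap 55 mm wide, 70 mm from hinge to free edge, 6 mm thick; rad, 0 = shut flat, positive = free edge up (0 to 1.0); starts 0.4 to 0.8. Stiff hinge: stays where left. Pressed straight down at its press point it swings shut; from 0.14 rad a spring ball in the post at its free edge resists (some 5 to 10 N there); below 0.06 rad it snaps to 0 and is held
- cover_b (a joint): the jig's -y hold-down cover, a grey flap 55 mm wide, 70 mm from hinge to free edge, 6 mm thick; rad, 0 = shut flat, positive = free edge up (0 to 1.0); starts 0.4 to 0.8. Stiff hinge: stays where left. Pressed straight down at its press point it swings shut; from 0.14 rad a spring ball in the post at its free edge resists (some 5 to 10 N there); below 0.06 rad it snaps to 0 and is held
- cover_a_press (a point): press point on the top face of cover_a, mid-width, 42 mm from its hinge axis; z axis = normal of that face. Swings with the flap; when the flap is shut it lies 53 mm above the work surface, at jig x = -7 mm
- cover_b_press (a point): press point on the top face of cover_b, mid-width, 42 mm from its hinge axis; z axis = normal of that face. Swings with the flap; when the flap is shut it lies 53 mm above the work surface, at jig x = -7 mm
- block: aluminium interlock block, fixed to the bench: 60 x 60 x 75 mm high on a 12 mm high flange (108 mm along its x); origin at the centre of its underside, z up. A vertical bore, 17.2 mm wide and 65 mm deep, opens at the middle of its top face
- pin: loose steel pin in the bore: shaft 16 mm in diameter, 62 mm long; above it a knurled grip 24 mm in diameter, 40 mm tall, resting on the block's top at first (75 to 115 mm above the bench). Origin: centre of the shaft's lower end, z up the axis; 13 mm above the block's origin at first, 43 mm when drawn 30 mm. Dark ring 30 mm below the grip. 0.14 to 0.24 kg; drops if let go
- screwdriver: bystander: screwdriver with orange handle, 170 mm long, 26 mm thick, lying in front (-x) of the jig, across it; origin at its middle, underside
- relay_module: bystander: small green board with parts, 45 x 60 x 22 mm, beyond (+x) the jig; origin centre of underside
- screw_jar: bystander: small jar, 40 mm in diameter, 60 mm tall, about 100 mm beyond (+x) the block; origin centre of underside
- tape_roll: bystander: roll of tape lying flat, 60 mm in diameter, 18 mm high, about 105 mm in front (-x) of the block; origin centre of underside
- spare_knob: bystander: small black knob, 28 mm in diameter, 20 mm tall, about 90 mm to the block's +y side; origin centre of underside
- multimeter: bystander: multimeter lying flat, 85 x 160 x 46 mm, near the far edge of the bench; origin centre of underside
- mug: bystander: white mug, 80 mm wide, 90 mm tall, at the left of the bench; origin centre of underside
Mind the look-alikes: they are no part of the job. Several things have the shape of the pin; the one meant has the colours described above. What is shaped like the block but pink is not meant.

How it is judged:
By the outcome, as a careful person would: the job done as asked, in the order asked, and still so for the second after the job is handed in, while the arm keeps its last pose, push and grip.
It also fails if it takes over 58 s, if anything falls off the work surface, if the arm or the gripper's body presses on something with over 40 N, if the wrist force passes 120 N, or if a joint passes its speed limit or range.

## Working session

There is one attempt and no reset: what is moved stays moved. The work goes in short steps, Python scripts to look and compute and a tool call to move; the robot and the scene stay as the last step left them, time stands still between calls to the robot, and variables do not carry over. Pictures are saved under pics/ and viewed, about 8 in all and at most 12, crops included, and the job is handed in when it is done.

Besides the shell and the picture viewer there is one more tool, called as name([rows], argument=value, ...), one row to a line, values as JSON. drive_tool: Moves the arm, as the interface text tells. Its arguments: {"type":"object","properties":{"moves":{"type":"array"}},"required":["moves"]}

```bash
mkdir -p pics; ls; python3 - <<'E'
from bench import arm
import cv2
for n in("scene","top"):
    cv2.imwrite(f"pics/{n}0.png",arm.capture(n)); print(n,arm.calibration(n))
    for t in("jig","cover_a","block","pin"):
        for d in arm.cut_out(n,t)[:4]: print(n,t,round(d["conf"],2),[round(float(v)) for v in d["rect"]], d["mask"].sum())
s=arm.state(); print(s)
E
```

```text
pics
scene {'fovy': 47.12084655321254, 'cx': 311.5330403543788, 'cy': 201.3284549640775, 'origin': array([1584.06985371, -467.41763067,  834.43083866]), 'rotation': array([-0.39171946,  0.75482556,  0.46786785, -0.24061154])}
scene jig 0.96 [349, 188, 74, 51] 2546
scene cover_a 0.84 [364, 175, 18, 24] 365
scene cover_a 0.55 [335, 178, 21, 20] 316
scene cover_a 0.25 [319, 176, 4, 2] 29
scene block 0.67 [240, 227, 30, 39] 851
scene pin 0.68 [208, 226, 7, 32] 211
scene pin 0.57 [215, 238, 10, 35] 249
scene pin 0.52 [240, 206, 11, 17] 108
top {'fovy': 50.99346265108557, 'cx': 322.4751090863959, 'cy': 193.86366051521173, 'origin': array([ 450.47892891,   30.97851663, 1091.13751258]), 'rotation': array([ 0.04223929, -0.70100173,  0.71075514, -0.04049143])}
top jig 0.88 [265, 206, 89, 81] 5265
top cover_a 0.91 [281, 210, 24, 22] 420
top cover_a 0.9 [240, 199, 28, 24] 455
top block 0.96 [473, 150, 35, 38] 1241
top block 0.72 [409, 193, 38, 47] 1002
top block 0.54 [415, 232, 25, 23] 302
top pin 0.69 [447, 197, 23, 15] 175
top pin 0.6 [416, 189, 10, 11] 96
{'clock': 0.5, 'joint_positions': array([-0.95180355,  0.50091006, -0.42700505,  1.55047252,  0.22078032,
        1.13830669, -0.2103117 ]), 'joint_vel': array([-0.00175004, -0.00138158,  0.00069244, -0.00081426,  0.00052404,
       -0.0004744 ,  0.00147481]), 'effort': array([ 3.96260235e-03, -5.65922391e+01, -5.80306828e+00, -2.79219568e+01,
       -6.67159678e-02,  2.22844753e-02,  4.71859471e-05]), 'ee_pos': array([226.3566613 , 609.26539718, 240.69254623]), 'ee_rot': array([-3.04169645e-05,  1.76945799e-01,  9.84220596e-01, -3.19965987e-05]), 'wrist_force': array([-0.48480532, -0.60736297,  0.97536611]), 'torque': array([ 0.00491184, -0.04774296,  0.00394665]), 'width': 0.9950626608452963}
```

View pics/scene0.png

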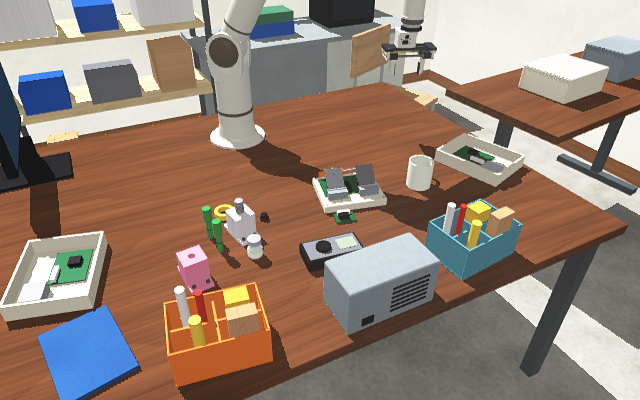

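View pics/top0.png

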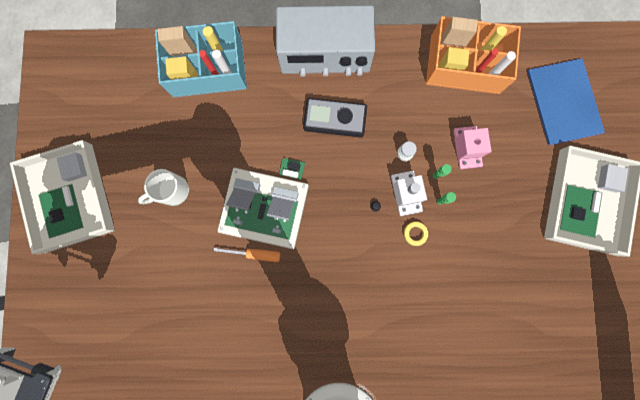

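The top view shows the jig at about (263,207) with both covers raised. The steel pin and aluminium block are near (415,188) and (408,193). The green pins near (443,172) and (447,199) and the pink block at (473,147) are look-alikes. I'll view one enlarged crop of both pictures and project rough estimates.

```bash
cat > h.py <<'E'
import numpy as np, cv2
from bench import arm
from scipy.spatial.transform import Rotation as R
def cam(n):
    c=arm.calibration(n); q=c["rotation"]; return c["cx"],c["cy"],200/np.tan(np.radians(c["fovy"]/2)),np.array(c["origin"]),R.from_quat([q[1],q[2],q[3],q[0]]).as_matrix()
def ray(n,u,v):
    cx,cy,f,o,M=cam(n); d=M@np.array([(u-cx)/f,(v-cy)/f,1]); return o,d/np.linalg.norm(d)
def at(n,u,v,z):
    o,d=ray(n,u,v); return o+d*(z-o[2])/d[2]
def proj(n,P):
    cx,cy,f,o,M=cam(n); p=(np.atleast_2d(P)-o)@M; return np.c_[cx+f*p[:,0]/p[:,2],cy+f*p[:,1]/p[:,2]]
def tri(a,b):
    (o1,d1),(o2,d2)=ray("top",*a),ray("scene",*b)
    t=np.linalg.lstsq(np.c_[d1,-d2],o2-o1,rcond=None)[0]; p,q=o1+t[0]*d1,o2+t[1]*d2; return (p+q)/2,np.linalg.norm(p-q)
E
python3 - <<'E'
from h import *
t=cv2.imread("pics/top0.png");s=cv2.imread("pics/scene0.png")
a=cv2.resize(t[155:258,212:462],None,fx=3.2,fy=3.2,interpolation=cv2.INTER_CUBIC)
b=cv2.resize(s[158:248,195:395],None,fx=2.9,fy=2.9,interpolation=cv2.INTER_CUBIC)
o=np.zeros((a.shape[0]+b.shape[0],800,3),np.uint8);o[:a.shape[0],:a.shape[1]]=a[:,:800];o[a.shape[0]:,:b.shape[1]]=b
cv2.imwrite("pics/c1.png",o)
print(a.shape,b.shape)
d=arm.cut_out("top","jig")
m=[x for x in arm.cut_out("top","jig")][0]["mask"].astype(np.uint8)
r=cv2.minAreaRect(cv2.findContours(m,0,2)[0][0]);print(r); 
for p in cv2.boxPoints(r): print(p,at("top",*p,20).round())
print(tri((415,188),(239,201)))
E
```

```text
(330, 800, 3) (261, 580, 3)
((263.163330078125, 207.4485626220703), (80.38337707519531, 67.51013946533203), 12.26477336883545)
[216.71838 231.89532] [483. 303.  20.]
[231.05952 165.926  ] [653. 269.  20.]
[309.60828 183.0018 ] [605.  66.  20.]
[295.26715 248.97113] [437. 104.  20.]
(array([ 577.13091035, -185.3251692 ,  108.81674084]), np.float64(1.3580895990897275))
```

View pics/c1.png

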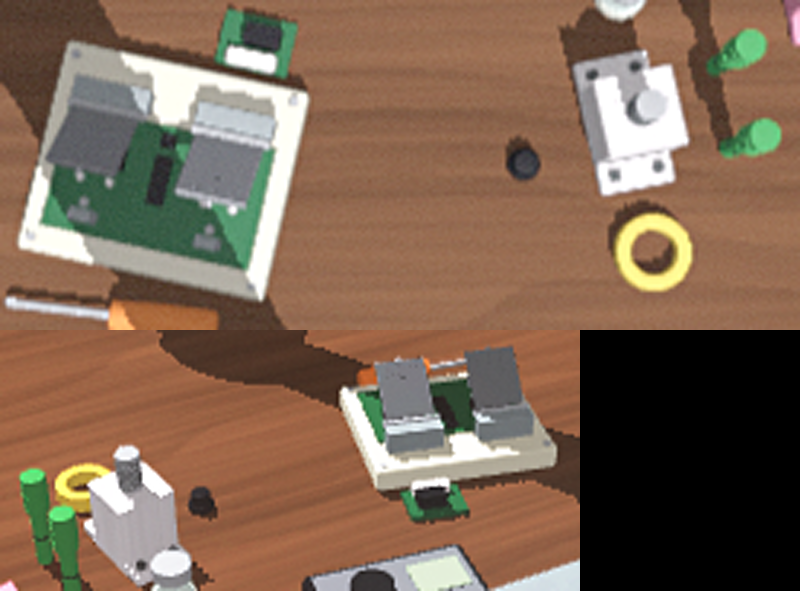

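The crop gives the jig's top corners at crop positions (72,42), (308,95), (262,300), (18,245). The grip top is at (651,105) in the top view and (127,455) in the scene part. Next I'll compute the targets.

```bash
cat >> h.py <<'E'
def goto(P,yang,s=None):
    """tool-frame shift and turn (deg) to TCP P with the jaw axis at yang deg (mod 180)"""
    s=s or arm.state(); q=s["ee_rot"]; M=R.from_quat([q[1],q[2],q[3],q[0]]).as_matrix()
    d=M.T@(np.array(P)-s["ee_pos"]); a=np.degrees(np.arctan2(M[1,1],M[0,1])); t=-((yang-a+90)%180-90)
    return d.round(1),round(t,1)
E
python3 - <<'E'
from h import *
c=np.array([(72,42),(308,95),(262,300),(18,245)])/3.2+[212,155]
P=np.array([at("top",u,v,26) for u,v in c])[:,:2]
jig=np.array([[85,100],[85,-100],[-85,-100],[-85,100]])
a=P-P.mean(0); th=np.arctan2((jig[:,0]*a[:,1]-jig[:,1]*a[:,0]).sum(),(jig*a).sum())
C=P.mean(0);M=np.array([[np.cos(th),-np.sin(th)],[np.sin(th),np.cos(th)]])
print("jig",C,th,np.abs(P-C-jig@M.T).max())
for n,y in("a",50),("b",-50):
    p=C+M@[-5,y]; print(n,p,goto([*p,150],90+np.degrees(th)))
    for ang in(.4,.6,.8):
        L=[C+M@[35-70*np.cos(ang),y+k] for k in(-27,27)]
        print(ang,proj("top",[[*l,50+70*np.sin(ang)] for l in L]).round(1).tolist())
pt=np.array([651,105])/3.2+[212,155]; ps=np.array([127,455-330])/2.9+[195,158]
print("pin",at("top",*pt,115),tri(pt,ps),at("scene",*ps,115))
b=np.array([(590,80),(670,65),(688,145),(607,160)])/3.2+[212,155]
B=np.array([at("top",u,v,75) for u,v in b]);print("block",B.round(),B.mean(0),goto([*at("top",*pt,115)[:2],160],90))
for q in((443,171),(451,197)): print("green",at("top",*q,115))
E
```

```text
jig [541.65122726 183.45253797] -0.23618897981359518 2.5710789833116507
a [548.48999924 233.23437399] (array([-432.9, -240.3,   90.7]), np.float64(-6.9))
0.4 [[248.4, 216.0], [226.8, 211.1]]
0.6 [[248.2, 212.9], [226.3, 207.9]]
0.8 [[248.3, 208.9], [226.2, 203.9]]
b [525.09008719 136.01069315] (array([-444.8, -339.6,   90.7]), np.float64(-6.9))
0.4 [[288.6, 225.1], [266.9, 220.2]]
0.6 [[288.8, 222.1], [266.8, 217.1]]
0.8 [[289.3, 218.2], [267.1, 213.2]]
pin [ 576.52713851 -185.64806307  115.        ] (array([ 577.58031349, -186.19735888,  109.04112722]), np.float64(1.626171631680802)) [ 586.32005266 -187.81740121  115.        ]
block [[ 602. -149.   75.]
 [ 612. -210.   75.]
 [ 551. -221.   75.]
 [ 540. -159.   75.]] [ 576.16871371 -184.9600359    75.        ] (array([-605.1, -623.2,   80.7]), np.float64(-20.4))
green [ 615.5566902  -252.12489752  115.        ]
green [ 553.69167373 -267.91315093  115.        ]
```

drive_tool([
  [-40, -22, 0, -2, -1],
  [-90, -50, 0, -5, -1],
  [-135, -75, 0, -7, -1],
  [-180, -100, 0, -7, -1],
  [-225, -125, 0, -7, -1],
  [-270, -150, 0, -7, -1],
  [-310, -172, 0, -7, -1],
  [-350, -194, 0, -7, -1],
  [-390, -217, 0, -7, -1],
  [-418, -232, 0, -7, -1],
  [-433, -240, 40, -7, -1],
  [-433, -240, 80, -7, -1],
])

```text
clock: 1.8
ee_pos: [552.8, 229.9, 161.3]
ee_rot: [0.003, 0.12, 0.993, 0.0]
wrist_force: [-0.6, -0.0, 0.0]
width: 0.022
```

```bash
python3 - <<'E'
from h import *
s=arm.state();print(s["clock"],s["ee_pos"],s["wrist_force"],s["width"],goto([548.5,233.2,100],90-13.5))
a=cv2.resize(arm.capture("top")[155:258,212:412],None,fx=2.9,fy=2.9);b=cv2.resize(arm.capture("scene")[120:220,270:470],None,fx=2.9,fy=2.9)
cv2.imwrite("pics/c2.png",np.vstack([a,b]))
E
```

```text
1.8 [552.76733919 229.8884288  161.26757231] [-0.56179578 -0.0393769   0.03680714] 0.02226203443401674 (array([ 5.3,  2.1, 61.2]), np.float64(-0.2))
```

View pics/c2.png

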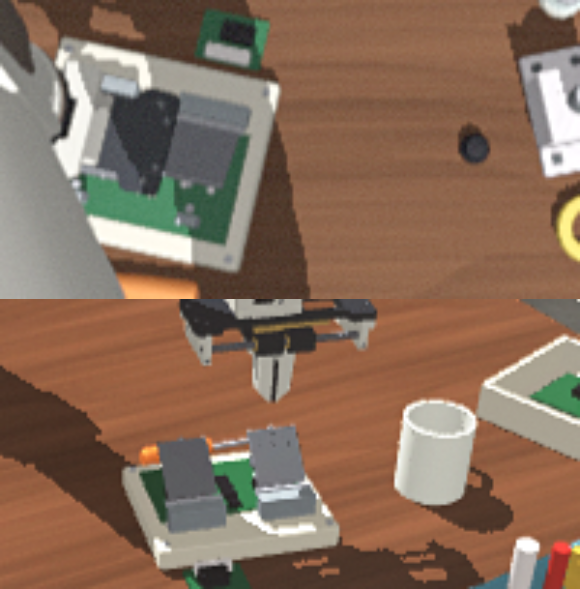

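drive_tool([
  [0, 0, 15, 0, -1],
  [0, 0, 30, 0, -1],
  [0, 0, 40, 0, -1],
  [0, 0, 45, 0, -1],
  [0, 0, 50, 0, -1],
  [0, 0, 55, 0, -1],
  [0, 0, 60, 0, -1],
  [0, 0, 65, 0, -1],
])

```text
clock: 2.7
ee_pos: [549.0, 233.6, 95.6]
ee_rot: [0.0, 0.117, 0.993, 0.0]
wrist_force: [-0.1, 1.0, 0.0]
width: -0.0
```

drive_tool([
  [0, 0, 4, 0, -1],
  [0, 0, 8, 0, -1],
  [0, 0, 12, 0, -1],
  [0, 0, 16, 0, -1],
])

```text
clock: 3.1
ee_pos: [548.7, 233.5, 79.4]
ee_rot: [-0.0, 0.117, 0.993, 0.0]
wrist_force: [-0.9, -0.1, 0.1]
width: 0.006
```

```bash
python3 - <<'E'
from h import *
s=arm.state();print(s["ee_pos"],s["wrist_force"])
b=cv2.resize(arm.capture("scene")[150:220,300:400],None,fx=6,fy=6,interpolation=cv2.INTER_CUBIC)
cv2.imwrite("pics/c3.png",b)
E
```

```text
[548.68101945 233.46506598  79.39111026] [-0.85533573 -0.08402787  0.13416378]
```

View pics/c3.png

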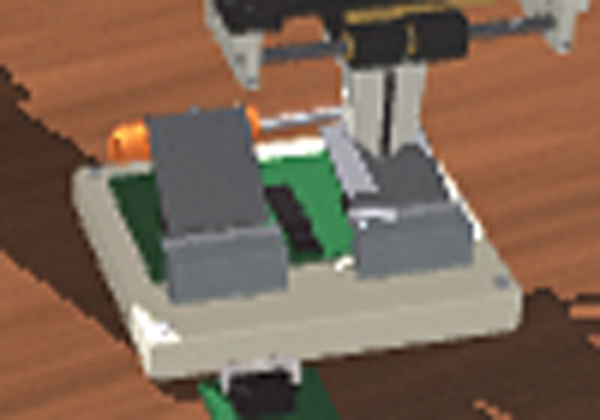

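The picture shows cover_a swung well down under the fingertips, at about (390,160). I'll keep pressing in small steps.

drive_tool([
  [0, 0, 3, 0, -1],
  [0, 0, 5, 0, -1],
  [0, 0, 7, 0, -1],
])

```text
clock: 3.45
ee_pos: [548.6, 233.6, 72.7]
ee_rot: [-0.0, 0.117, 0.993, 0.0]
wrist_force: [-1.7, 0.0, 5.1]
width: 0.007
```

drive_tool([
  [0, 0, 1.5, 0, -1],
  [0, 0, 3, 0, -1],
])

```text
clock: 3.65
ee_pos: [548.4, 233.8, 70.8]
ee_rot: [-0.0, 0.116, 0.993, -0.0]
wrist_force: [-4.5, -1.6, 13.0]
width: 0.005
```

drive_tool([
  [0, 0, 1, 0, -1],
  [0, 0, 2, 0, -1],
  [0, 0, 2, 0, -1],
])

```text
clock: 3.95
ee_pos: [548.7, 233.6, 67.7]
ee_rot: [0.0, 0.116, 0.993, 0.0]
wrist_force: [-0.3, 0.5, 0.7]
width: 0.006
```

drive_tool([
  [0, 0, 1, 0, -1],
  [0, 0, 1.5, 0, -1],
  [0, 0, 1.5, 0, -1],
])

```text
clock: 4.25
ee_pos: [549.0, 233.6, 67.0]
ee_rot: [0.0, 0.117, 0.993, 0.0]
wrist_force: [-1.3, -0.6, 6.5]
width: -0.001
```

drive_tool([
  [0, 0, -45, 0, -1],
  [0, 0, -90, 0, -1],
  [0, -40, -90, 0, -1],
  [0, -80, -90, 0, -1],
  [0, -100, -90, 0, -1],
  [0, -100, -85, 0, -1],
  [0, -100, -60, 0, -1],
  [0, -100, -45, 0, -1],
  [0, -100, -40, 0, -1],
  [0, -100, -35, 0, -1],
  [0, -100, -30, 0, -1],
])

```text
clock: 5.35
ee_pos: [526.2, 137.0, 96.3]
ee_rot: [0.001, 0.116, 0.993, 0.0]
wrist_force: [-0.7, 0.2, 0.6]
width: -0.0
```

```bash
python3 - <<'E'
from h import *
s=arm.state();print(s["ee_pos"],s["wrist_force"])
b=cv2.resize(arm.capture("scene")[150:220,300:400],None,fx=6,fy=6,interpolation=cv2.INTER_CUBIC)
cv2.imwrite("pics/c4.png",b)
E
```

```text
[526.19202353 137.0359169   96.3471732 ] [-0.66266836  0.1760522   0.60791989]
```

View pics/c4.png

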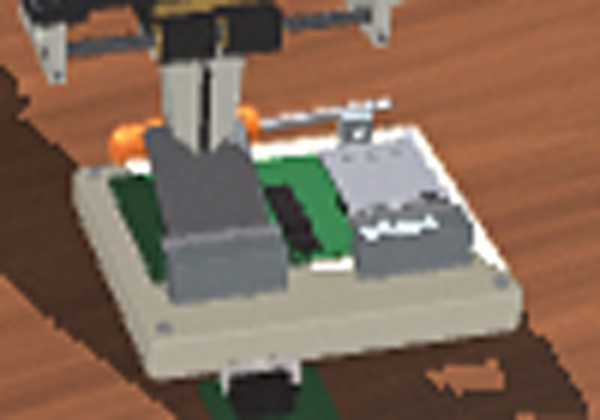

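Cover_a lies flat against its post at (355,125), so it has stayed shut. The fingers are on cover_b at (205,140), on its mid-width.

drive_tool([
  [0, 0, 4, 0, -1],
  [0, 0, 8, 0, -1],
  [0, 0, 12, 0, -1],
  [0, 0, 16, 0, -1],
  [0, 0, 20, 0, -1],
  [0, 0, 23, 0, -1],
])

```text
clock: 6.0
ee_pos: [525.3, 136.2, 72.8]
ee_rot: [-0.0, 0.117, 0.993, -0.0]
wrist_force: [-0.6, 1.3, 5.1]
width: 0.004
```

drive_tool([
  [0, 0, 1.5, 0, -1],
  [0, 0, 3, 0, -1],
])

```text
clock: 6.2
ee_pos: [525.2, 136.3, 70.8]
ee_rot: [-0.0, 0.116, 0.993, -0.0]
wrist_force: [-4.3, -0.9, 11.3]
width: 0.006
```

drive_tool([
  [0, 0, 1, 0, -1],
  [0, 0, 2, 0, -1],
  [0, 0, 2, 0, -1],
])

```text
clock: 6.5
ee_pos: [525.4, 136.3, 68.1]
ee_rot: [-0.0, 0.116, 0.993, 0.0]
wrist_force: [-0.2, -0.4, -0.5]
width: 0.005
```

drive_tool([
  [0, 0, 1, 0, -1],
  [0, 0, 2, 0, -1],
  [0, 0, 2, 0, -1],
])

```text
clock: 6.8
ee_pos: [525.8, 136.3, 66.9]
ee_rot: [0.0, 0.117, 0.993, -0.0]
wrist_force: [-2.3, -0.3, 8.5]
width: 0.004
```

drive_tool([
  [0, 0, -45, 0, -1],
  [0, 0, -90, 0, -1],
  [0, 0, -120, 0, -1],
  [0, -20, -130, 0, -1],
  [0, -40, -130, 0, 0],
  [0, -40, -130, 0, 0],
])

```text
clock: 7.4
ee_pos: [516.3, 94.1, 196.5]
ee_rot: [0.0, 0.119, 0.993, -0.001]
wrist_force: [0.9, 0.1, -0.7]
width: 0.13
```

```bash
python3 - <<'E'
from h import *
s=arm.state();print(s["ee_pos"],s["wrist_force"],s["width"])
for y in(90-13.5,90+10,100,110,120): print(y,goto([576.5,-185.5,160],y))
E
```

```text
[516.30130828  94.12326313 196.51986509] [ 0.93466493  0.14116314 -0.66692331] 0.13010189494485183
76.5 (array([-124.3, -257.5,   37.1]), np.float64(-0.1))
100 (array([-124.3, -257.5,   37.1]), np.float64(-23.6))
100 (array([-124.3, -257.5,   37.1]), np.float64(-23.6))
110 (array([-124.3, -257.5,   37.1]), np.float64(-33.6))
120 (array([-124.3, -257.5,   37.1]), np.float64(-43.6))
```

Both covers snapped: the force peaked at 11–13 N, dropped to about 0, then met a solid stop at z = 67. Next I'll move over the pin.

drive_tool([
  [-20, -45, 0, -5, 0],
  [-40, -83, 0, -12, 0],
  [-60, -125, 0, -20, 0],
  [-80, -166, 0, -20, 0],
  [-100, -208, 0, -20, 0],
  [-115, -240, 0, -20, 0],
  [-124, -257, 20, -20, 0],
  [-124, -257, 37, -20, 0],
  [-124, -257, 37, -20, 0],
  [-124, -257, 37, -20, 0],
])

```text
clock: 8.4
ee_pos: [577.5, -180.0, 158.6]
ee_rot: [-0.001, -0.058, 0.998, 0.001]
wrist_force: [0.6, 0.4, 1.0]
width: 0.499
```

```bash
python3 - <<'E'
from h import *
s=arm.state();print(s["ee_pos"],s["wrist_force"],s["width"],s["ee_rot"],goto([576.5,-185.5,95],96.5))
S=arm.capture("scene");T=arm.capture("top");cv2.imwrite("pics/s5.png",S);cv2.imwrite("pics/t5.png",T)
a=cv2.resize(T[140:240,370:470],None,fx=3.8,fy=3.8,interpolation=cv2.INTER_CUBIC);b=cv2.resize(S[170:270,190:290],None,fx=3.8,fy=3.8,interpolation=cv2.INTER_CUBIC)
c=cv2.resize(S[158:218,305:395],None,fx=3.6,fy=3.6);o=np.zeros((600,760,3),np.uint8);o[:380,:380]=a;o[:380,380:]=b;o[380:380+216,:324]=c
cv2.imwrite("pics/c5.png",o)
E
```

```text
[ 577.45994328 -180.01454955  158.60677284] [0.55958926 0.42778092 0.97884689] 0.49894350225750334 [-5.90164424e-04 -5.83074031e-02  9.98298247e-01  7.12962886e-04] (array([ 1.5, -5.4, 63.6]), np.float64(0.2))
```

View pics/c5.png

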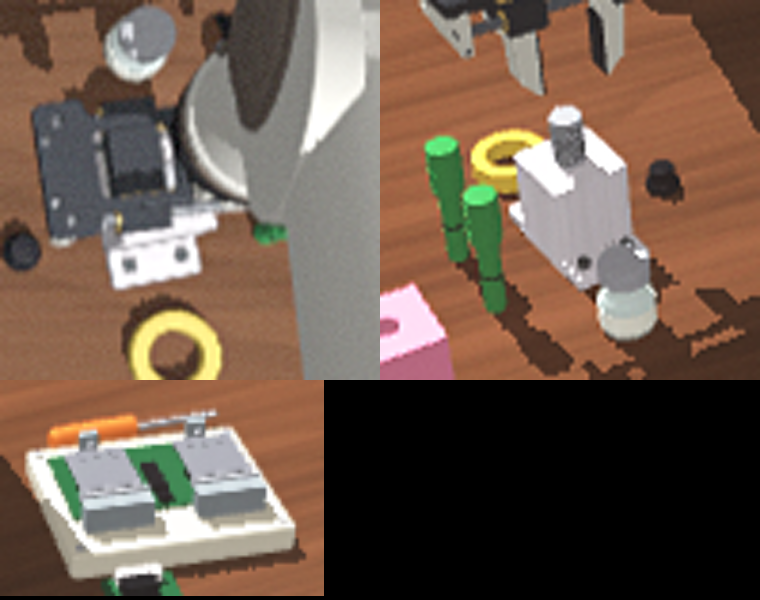

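Both covers lie flat at their posts. The fingers hang over the block, with the steel pin clear at crop (566,135). I'll settle and lower partway first.

drive_tool([
  [0, 0, 10, 0, 0],
  [0, 0, 20, 0, 0],
  [0, 0, 20, 0, 0],
  [0, 0, 20, 0, 0],
])

```text
clock: 8.9
ee_pos: [577.0, -181.2, 138.7]
ee_rot: [-0.001, -0.058, 0.998, 0.0]
wrist_force: [0.4, -1.0, 0.2]
width: 0.497
```

```bash
python3 - <<'E'
from h import *
s=arm.state();print(s["ee_pos"],s["wrist_force"],goto([576.5,-185.5,95],96.5))
print(proj("scene",[[576.5,-185.5,115],[576.5,-185.5,75]]),proj("top",[[576.5,-185.5,115]]))
# pin in the scene picture: network and bright column edges
for n in("scene",):
    S=arm.capture(n)
    for d in arm.cut_out(n,"pin"):
        m=d["mask"];v,u=np.nonzero(m);print(d["conf"],d["rect"],u.mean(),v.mean())
cv2.imwrite("pics/s6.png",S)
g=cv2.imread("pics/s5.png").astype(int).sum(2)//3
for r in range(196,216,2): print(r,g[r,228:252])
E
```

```text
[ 577.00453223 -181.15878213  138.68319637] [ 0.3687213  -0.9805034   0.18452002] (array([ 1. , -4.3, 43.7]), np.float64(0.1))
[[238.41308542 199.02851879]
 [239.68787919 210.8004492 ]] [[415.37482536 187.82484824]]
0.69 [207.9, 223.9, 8.9, 33.9] 207.7622950819672 220.4795081967213
0.61 [216.1, 236.7, 11.7, 34.8] 217.47533632286996 233.54708520179372
0.56 [239.5, 205.4, 7.2, 18.4] 238.4181818181818 205.33636363636364
0.15 [364.6, 179.1, 21.9, 12.0] 363.60215053763443 178.3279569892473
196 [104 101 104 109 110 112 111 108 108 105 108 110 110 112 114 114 112 113
 107 109 106 107 106 108]
198 [113 113 113 115 118 115 111 127 225 208 233 235 239 181 121 107 108 112
 114 111 111 113 113 109]
200 [116 115 114 111 111 106 166 253 246 243 241 243 243 248 229 111 112 107
 106 106 105 106 106 103]
202 [111 112 113 114 115 113 137 183 232 250 246 246 186 136 113 104 101 103
 107 106 107 107 105 107]
204 [158 141 114 107 106 106 114 110 111 113 112  97  90  94  84 210 255 224
 117 104 109 113 112 114]
206 [210 213 212 205 170 136 133 127 108 113 117 110 127  95  85 148 255 255
 255 226 140 108 108 112]
208 [152 150 235 252 255 255 255 161 110  96  95  95  98 109  87  70 255 255
 255 255 255 250 140 102]
210 [255 255 255 255 255 255 255 221  89  95 117 115  98 109 104  93 253 255
 255 255 255 255 255 251]
212 [255 255 254 255 255 254 255 254 146 109 111 109 132  94 126 130 166 161
 255 255 255 255 255 255]
214 [241 255 255 255 254 254 255 255 255 223 152 151 153 160 169 167 168 168
 167 161 159 255 255 255]
```

drive_tool([
  [1, -4, 5, 0, 0],
  [1, -4, 20, 0, 0],
  [1, -4, 32, 0, 0],
  [1, -4, 39, 0, 0],
  [1, -4, 43, 0, 0],
  [1, -4, 43, 0, 0],
  [1, -4, 43, 0, 0],
])

```text
clock: 9.7
ee_pos: [577.1, -185.4, 96.3]
ee_rot: [0.0, -0.058, 0.998, 0.0]
wrist_force: [0.1, -0.9, -1.1]
width: 0.5
```

```bash
python3 - <<'E'
from h import *
s=arm.state();print(s["ee_pos"],s["wrist_force"],s["torque"],s["width"],goto([576.5,-185.5,95],96.5))
S=arm.capture("scene");T=arm.capture("top")
b=cv2.resize(S[170:250,190:290],None,fx=7.5,fy=7.5,interpolation=cv2.INTER_CUBIC)
cv2.imwrite("pics/c6.png",b)
E
```

```text
[ 577.10271573 -185.42655318   96.26611576] [ 0.06916665 -0.93759929 -1.05300055] [ 0.05148578  0.0054615  -0.03157569] 0.4995683998641477 (array([ 0.6, -0. ,  1.3]), np.float64(0.1))
```

View pics/c6.png

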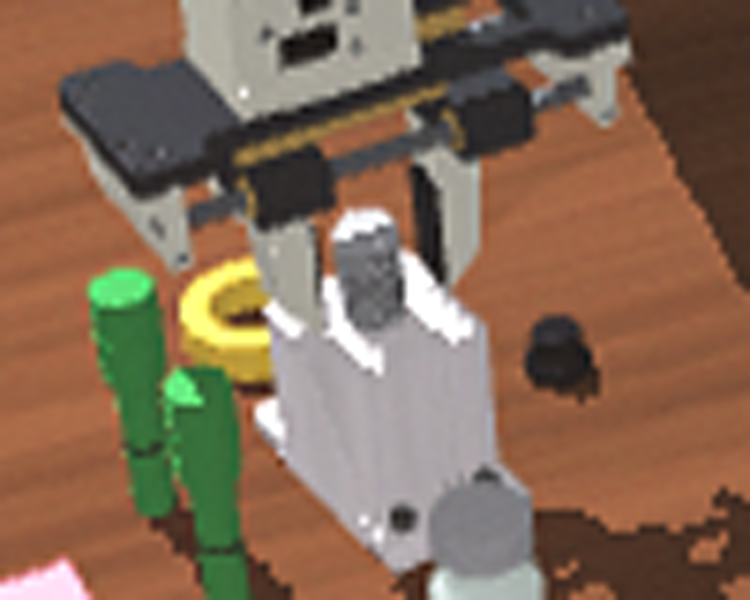

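The pin stands between the open pads at crop (368,270), roughly centred. I'll close in stages and watch the side force.

drive_tool([
  [0, 0, 0, 0, -0.3],
  [0, 0, 0, 0, -0.4],
  [0, 0, 0, 0, -0.42],
  [0, 0, 0, 0, -0.42],
])

```text
clock: 10.2
ee_pos: [577.0, -185.5, 96.3]
ee_rot: [0.0, -0.058, 0.998, -0.0]
wrist_force: [0.0, 0.3, -0.4]
width: 0.293
```

drive_tool([
  [0, 0, 0, 0, -0.48],
  [0, 0, 0, 0, -0.48],
  [0, 0, 0, 0, -0.48],
])

```text
clock: 10.5
ee_pos: [577.0, -186.2, 96.4]
ee_rot: [0.0, -0.057, 0.998, -0.0]
wrist_force: [0.8, -1.7, 0.6]
width: 0.263
```

drive_tool([
  [0, 0, 0, 0, -0.55],
  [0, 0, 0, 0, -1],
  [0, 0, 0, 0, -1],
  [0, 0, 0, 0, -1],
  [0, 0, 0, 0, -1],
])

```text
clock: 11.0
ee_pos: [577.0, -186.2, 96.4]
ee_rot: [0.0, -0.057, 0.998, -0.0]
wrist_force: [1.4, -4.0, 1.2]
width: 0.254
```

```bash
python3 - <<'E'
from h import *
s=arm.state();print(s["ee_pos"],s["wrist_force"],s["torque"],s["width"]*92)
E
```

```text
[ 576.99084461 -186.19003889   96.36505753] [ 1.41606425 -4.02016994  1.1653412 ] [-9.99827601e-01 -1.44982359e-01  9.25737164e-05] 23.385621290517438
```

drive_tool([
  [0, -0.5, 0, 0, -1],
  [0, -1, 0, 0, -1],
  [0, -1, 0, 0, -1],
])

```text
clock: 11.3
ee_pos: [577.0, -186.3, 96.4]
ee_rot: [-0.0, -0.058, 0.998, 0.0]
wrist_force: [-0.0, -2.9, 3.1]
width: 0.254
```

drive_tool([
  [0, -0.5, 0, 0, -1],
  [0, -0.7, 0, 0, -1],
  [0, -0.7, 0, 0, -1],
])

```text
clock: 11.6
ee_pos: [577.0, -186.3, 96.3]
ee_rot: [-0.0, -0.058, 0.998, 0.0]
wrist_force: [-1.0, -0.4, 5.0]
width: 0.254
```

drive_tool([
  [0, 0, -1, 0, -1],
  [0, 0, -2, 0, -1],
  [0, 0, -3, 0, -1],
  [0, 0, -4, 0, -1],
  [0, 0, -4, 0, -1],
])

```text
clock: 12.1
ee_pos: [576.8, -186.7, 100.0]
ee_rot: [-0.0, -0.058, 0.998, 0.0]
wrist_force: [0.1, -0.2, -0.9]
width: 0.255
```

```bash
python3 - <<'E'
from h import *
s=arm.state();print(s["ee_pos"],s["wrist_force"],s["torque"],s["width"]*92)
E
```

```text
[ 576.79681454 -186.66840074  100.03832336] [ 0.06694568 -0.18583733 -0.86811986] [0.01381967 0.00723535 0.00194738] 23.480910242956657
```

Side force is near zero, so I'll continue the lift to TCP z ≈ 126.4.

drive_tool([
  [0, 0, -2, 0, -1],
  [0, 0, -4, 0, -1],
  [0, 0, -6, 0, -1],
  [0, 0, -8, 0, -1],
  [0, 0, -10, 0, -1],
  [0, 0, -12, 0, -1],
  [0, 0, -13, 0, -1],
  [0, 0, -13, 0, -1],
])

```text
clock: 12.9
ee_pos: [577.2, -187.2, 113.4]
ee_rot: [0.0, -0.058, 0.998, -0.0]
wrist_force: [0.6, 0.1, -2.0]
width: 0.252
```

drive_tool([
  [0, 0, -2, 0, -1],
  [0, 0, -4, 0, -1],
  [0, 0, -6, 0, -1],
  [0, 0, -8, 0, -1],
  [0, 0, -10, 0, -1],
  [0, 0, -12, 0, -1],
  [0, 0, -13.5, 0, -1],
  [0, 0, -13.5, 0, -1],
  [0, 0, -13.5, 0, -1],
])

```text
clock: 13.8
ee_pos: [577.1, -187.2, 126.7]
ee_rot: [0.0, -0.058, 0.998, 0.0]
wrist_force: [0.2, 0.1, -1.8]
width: 0.258
```

```bash
python3 - <<'E'
from h import *
s=arm.state();print(s["ee_pos"],s["wrist_force"],s["torque"],s["width"]*92)
S=arm.capture("scene");cv2.imwrite("pics/s7.png",S)
b=np.hstack([cv2.resize(S[175:235,212:272],(480,480),interpolation=cv2.INTER_CUBIC),cv2.resize(S[155:220,310:390],(320,260)).repeat(1,0)if 0 else cv2.copyMakeBorder(cv2.resize(S[155:220,310:390],(320,260)),0,220,0,0,cv2.BORDER_CONSTANT)])
cv2.imwrite("pics/c7.png",b)
print(proj("scene",[[576.5,-185.5,z] for z in (75,105,115,145)]))
E
```

```text
[ 577.06897924 -187.20244205  126.72789844] [ 0.15294133  0.07918501 -1.76071463] [ 0.03397015  0.01892255 -0.05583805] 23.70059077683901
[[239.68787919 210.8004492 ]
 [238.73616578 202.0119657 ]
 [238.41308542 199.02851879]
 [237.42574383 189.91103119]]
```

View pics/c7.png

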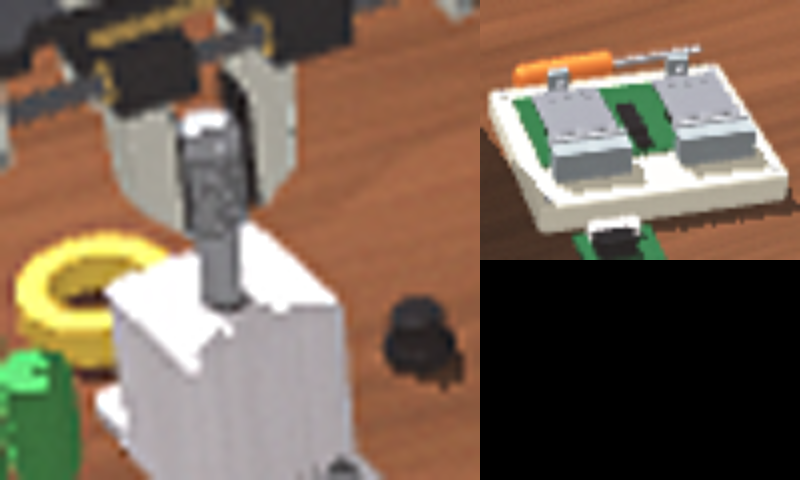

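The pin is drawn 30.4 mm. Its shaft stands in the bore with the dark ring at the block's top face (crop (222,300)). Both covers are still shut, so I'm handing in.

```bash
python3 - <<'E'
from bench import arm
print(arm.finish_job()); s=arm.state(); print(s["clock"],s["ee_pos"],s["wrist_force"],s["width"])
E
```

```text
the job is handed in; nothing more can be done
None
the job is handed in; nothing more can be done
```

I pressed both covers shut, then drew the steel pin up about 30 mm and handed the job in still gripping it there. It took about 14 s of the 58 s allowed.

- **Covers:** The measured force on each cover reached 11–13 N and fell to about 0 as it snapped over its catch. It then met a firm stop at the expected shut height of 53 mm. The last picture shows both covers still flat at their posts.
- **Pin:** It was raised 30.4 mm, judged from the tool's rise with no sign of slip in the grip. Side force at the end was under 0.3 N, and the vertical load of about 1.8 N matches the pin's weight. The picture shows the shaft still in the bore, with the dark ring about level with the block's top. At that resolution I can only judge the ring to a few millimetres.
- **Side load while gripping:** When the fingers closed, they were about 1 mm off centre, which put about 4 N sideways on the pin. I shifted the tool until that was gone before lifting.
- **Other things on the bench:** I saw no contact with any of them. In the close-up pictures, those in view looked unmoved, but I did not take a final full view of the bench.

I could not read the arm's state after handing in, so these checks are from just before it.

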